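# Slide the culture dish along its holder into the recess

## Task

One of the two aluminium dish holders has its petri dish still standing on the guide track. Slide that dish along the track, without lifting it off, until it drops into the round recess and lies flat and fully down. Leave the dish that is already seated in the other holder where it is.

Things in the scene. Friction and masses are not known exactly. Their poses are not given: they have to be found in the camera images.
- dish: the petri dish to be seated: round, clear, lid on, about 40 g; base 54 mm across, lid rim 60 mm across from 5 mm above the underside up to the top at 16 mm. Origin: centre of the underside; z up. It starts flat on the holder's track between the rails, 70 to 95 mm short of the recess centre; it slides freely and the rails keep it in line.
- holder: aluminium holder with the empty recess, fixed: plate 190 x 92 mm, its track 16 mm above the table. Origin: centre of the underside; x runs along the track to the recess, z up. Two rails along x (10 mm wide, 7 mm above the track) leave 68 mm between; the -x end is open, a bar 7 mm high closes the +x end. Recess: round, 70 mm across, 8 mm deep, centred at x = +48 mm.
- recess (a point): centre of the floor of the empty recess, 8 mm above the table; axes as the holder's. A seated dish stands 8 mm proud of the track. Obstacle to go round or over: a fixed round glass flask, 200 mm wide at its foot and 320 mm tall, always stands at x = 0.565, y = -0.035 m, between the holders and the robot's right-hand side.
- seated_dish: identical petri dish already lying in the recess of the other, identical holder, which stands about 0.2 m to the left or right of the first, at its own angle. Origin: centre of the underside. Leave it alone.
Mind the look-alikes: they are no part of the job. Leave any brown or green look-alike of the dish alone.

How it is judged:
By the outcome, as a careful person would: the job done as asked, in the order asked, and still so for the second after the job is handed in, with the robot touching nothing.
It also fails if it takes over 32 s, if anything falls off the work surface, if the arm or the gripper's body presses on something with over 40 N, if the wrist force passes 120 N, or if a joint passes its speed limit or range.

## Robot

A 6-joint arm with a two-finger parallel gripper is mounted at the origin on the work surface; the furniture and walls round the work are solid. World frame = base frame: x ahead of the robot, y to its left, z up, the work surface at z = 0. Lengths are in m, angles in rad, forces in N, time in s.
With the tool pointing down it reaches from about 0.275 to 0.725 m from the base axis. Payload 15.9 kg.
Tool frame: the origin (TCP) lies where the fingers leave the gripper's body, on its centre line; the fingertips stand 73 mm ahead of it and the grasp point (between the pads) lies 54 mm ahead of it; y points along the fingers, x is the direction in which the jaws open and shut, and the axes are right-handed (so a half turn about y gives the same grasp; the last joint's range is limited). The gripper opens to 85 mm and grips with 20 to 120 N. Pads are 22 mm wide; open, the fingers measure 114 mm over their backs; the gripper's body (76 mm by 85 mm) begins 54 mm behind the grasp point. The pads swing forward as they close: fully open they stand 13 mm farther back than shut.
Start: joints at [1.181, 0.213, -0.034, 1.323, 0, 1.571], TCP at [0.19, 0.462, 0.304] pointing down, gripper open.
Joint ranges: [-2.98, 2.98], [-0.74, 1.72], [-1.14, 1.35], [-2.1, 2.04], [-1.57, 1.44], [-3.14, 3.14]. Speed limits (rad/s): [1.89, 1.89, 2.39, 2.57, 3.14, 3.14].

## Interface

Orientations are given as a unit quaternion [x, y, z, w].
In Python, from cell import robot gives the robot as it stands. The module is installed in compiled form; this text tells all that it offers.
- The arm moves only by the tool servo_tool, never from a script. Its argument "rows" is a list of rows, each an object of numbers: "rx", "ry", "rz": the turn, a rotation vector about the world's x, y, z each as a share of 0.1 rad, from -1 to 1; "tx", "ty", "tz": the shift along the world's x, y, z each as a share of 5 cm, from -1 to 1; "fingers": the gripper's target within -1 to 1 (fully open at 1, half-way at 0, shut at -1). A call has 1 to 5 rows; each row shifts and turns the commanded pose from where the row before left it; what a row does not reach is not made up. A row lasts 1/8 s, in which the tool goes at most 62.5 mm and 10.7 degrees, less where a joint would pass 70% of its speed; a pose out of reach is approached as far as the arm can. A call with a number of a shift or a turn outside -1 to 1 is refused whole. A call with a gripper value outside its range is refused whole. The fingers move at their own pace and stop on an object; "squeeze" is the grip in N (left out, the last holds). Time passes only in rows, so rows that do not move let the fingers close. It gives the time, the measured TCP pose, the force and the opening at its end, in the units of the state.
- robot.observe(): the state, without advancing time (a new reading comes with each control period).
- robot.snapshot(name): name is "scene" or "side" or "wrist"; returns (picture, depth): 400x640x3 uint8, blue, green, red; 400x640 float32, m along the optical axis (not along the pixel's ray), 0 where there is no reading.
- robot.camera_params(name): a dict with "fx", "fy", "cx", "cy" (pixels), "cam_to_world" (4x4, takes a point from camera to world coordinates); the wrist camera has in their place "hand_eye" (4x4, takes a point from camera to tool coordinates, whose origin is the TCP and whose axes are the tool frame's). Camera axes: x right, y up, looking along -z (the intrinsics and any distortion apply to the point x, -y, -z); pixel columns grow to the right and rows downward; lengths in m; the calibration is good to about 2 mm. A picture is of the moment at which its call begins: read the wrist's pose just before it. camera_params takes no time and is no camera call.
- robot.close_job(): hands the job in, once; it reports no verdict.
The state is a dict: "time": time; "joints": joint angles; "joint_vel": joint speeds; "effort": joint torques, N m; "tcp_pos": TCP position; "ee_rot": TCP orientation; "force": force on the tool from outside, world axes, zero at the start; "torque": the same for the moment, N m; "grip_width": finger opening in m.
Only numpy, scipy, OpenCV 4.12 (cv2) and the standard library are available. Lean on these libraries where they do the work, as an engineer would, in place of code of your own. Each camera call takes 0.05 s, during which the arm holds its last target. There are 200 camera calls.

## Working session

There is one attempt and no reset: what is moved stays moved. The work goes in short steps, Python scripts to look and compute and a tool call to move; the robot and the scene stay as the last step left them, time stands still between calls to the robot, and variables do not carry over. Pictures are saved under pics/ and viewed, about 8 in all and at most 12, crops included, and the job is handed in when it is done.

Besides the shell and the picture viewer there is one more tool, called after ">>>" by a JSON object that holds its "method" and its "body", one argument or row to a line. servo_tool: Moves the arm, as the interface text tells. Shift numbers are shares of 5 cm and turn numbers shares of 0.1 rad, none past 1 either way. Its arguments: {"type":"object","properties":{"rows":{"type":"array","items":{"type":"object","properties":{"rx":{"type":"number","minimum":-1,"maximum":1},"ry":{"type":"number","minimum":-1,"maximum":1},"rz":{"type":"number","minimum":-1,"maximum":1},"tx":{"type":"number","minimum":-1,"maximum":1},"ty":{"type":"number","minimum":-1,"maximum":1},"tz":{"type":"number","minimum":-1,"maximum":1},"fingers":{"type":"number"}}}},"squeeze":{"type":"number"}},"required":["rows"]}

```bash
mkdir -p pics; cat > h.py <<'E'
import numpy as np, cv2
from cell import robot
from scipy.spatial.transform import Rotation as R
def snap(n):
    s=robot.observe(); im,d=robot.snapshot(n); p=robot.camera_params(n)
    if 'hand_eye' in p:
        T=np.eye(4);T[:3,:3]=R.from_quat(s['ee_rot']).as_matrix();T[:3,3]=s['tcp_pos'];M=T@np.array(p['hand_eye'])
    else: M=np.array(p['cam_to_world'])
    np.savez(f'{n}.npz',im=im,d=d,M=M,K=[p['fx'],p['fy'],p['cx'],p['cy']]); return im,d,M,p
def world(n,u,v,z=None):
    f=np.load(f'{n}.npz');fx,fy,cx,cy=f['K'];M=f['M']
    r=M[:3,:3]@np.array([(u-cx)/fx,-(v-cy)/fy,-1.]);o=M[:3,3]
    if z is None: return o+r*f['d'][int(v),int(u)]
    return o+r*(z-o[2])/r[2]
E
python3 - <<'E'
from h import *
for n in('scene','side'):
    im,d,M,p=snap(n);cv2.imwrite(f'pics/{n}0.png',im);print(n,M.round(3).tolist(),{k:v for k,v in p.items() if k not in('cam_to_world',)})
s=robot.observe();print(s['tcp_pos'],s['ee_rot'],s['grip_width'],s['time'])
E
```

```text
scene [[-0.448, 0.683, -0.578, -0.209], [-0.894, -0.356, 0.272, 0.635], [-0.02, 0.638, 0.769, 0.851], [0.0, 0.0, 0.0, 1.0]] {'fx': 475.3695865041335, 'fy': 475.3695865041335, 'cx': 317.49431807725, 'cy': 194.24752142214223}
side [[0.999, -0.014, 0.04, 0.453], [0.041, 0.541, -0.84, -0.383], [-0.01, 0.841, 0.541, 0.526], [0.0, 0.0, 0.0, 1.0]] {'fx': 392.42379071721956, 'fy': 392.42379071721956, 'cx': 322.25374476165086, 'cy': 201.87355287466875}
[0.18991507 0.46227374 0.30346086] [ 0.58756725  0.39340875 -0.39400107 -0.58716049] 0.08577679612492276 0.1
```

View pics/scene0.png

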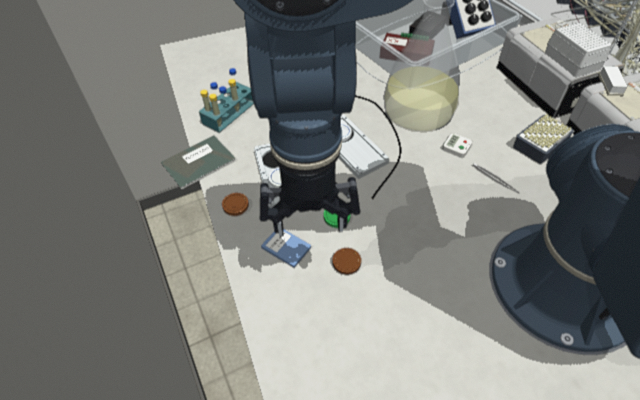

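View pics/side0.png

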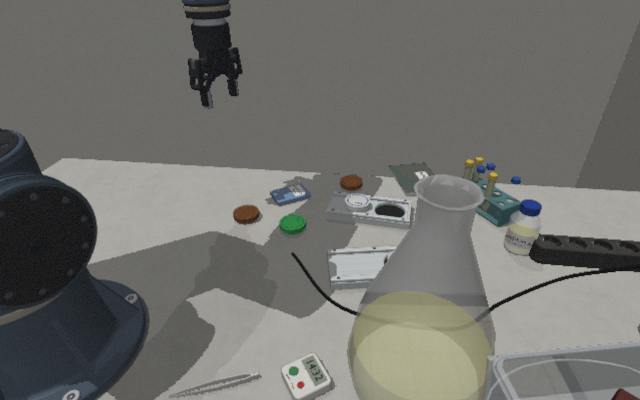

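```bash
python3 - <<'E'
from h import *
im=np.load('side.npz')['im']
cv2.imwrite('pics/c1.png',cv2.resize(im[180:300,310:440],None,fx=6,fy=5*1.0,interpolation=cv2.INTER_CUBIC)[:600])
for u,v,z in[(357,201,.032),(390,210,.016),(370,268,.016),(292,224,.016),(351,183,.016)]: print(u,v,world('side',u,v,z).round(3),world('side',u,v).round(3))
E
```

```text
357 201 [0.498 0.391 0.032] [0.498 0.391 0.032]
390 210 [0.574 0.379 0.016] [0.576 0.388 0.01 ]
370 268 [0.516 0.18  0.016] [0.516 0.179 0.017]
292 224 [0.352 0.318 0.016] [0.352 0.318 0.016]
351 183 [0.486 0.503 0.016] [0.486 0.498 0.018]
```

View pics/c1.png

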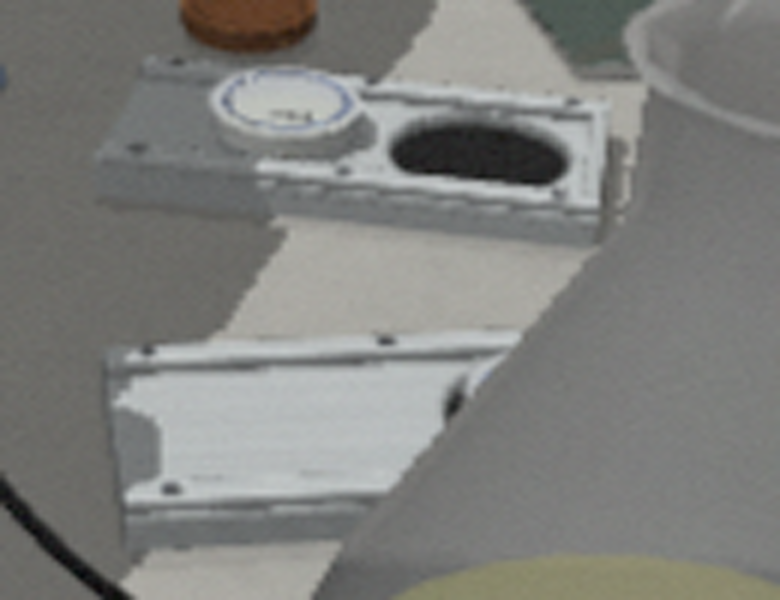

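```bash
python3 - <<'E'
from h import *
s=robot.observe();m=R.from_quat(s['ee_rot']).as_matrix();print(m.round(3))
a=world('side',357,201,.032);b=world('side',390,210.4,.016)
# near top rail edges: outer lower edge of top from crop px
c=lambda x,y:(310+x/6,180+y/5)
for q in[(262,180),(590,210),(365,82),(600,108)]: print(world('side',*c(*q),.023).round(3))
print(np.degrees(np.arctan2(b[1]-a[1],b[0]-a[0])), np.degrees(np.arctan2(m[1,0],m[0,0])))
E
```

```text
[[ 0.38  -0.    -0.925]
 [ 0.925 -0.001  0.38 ]
 [-0.001 -1.    -0.   ]]
[0.489 0.343 0.023]
[0.608 0.323 0.023]
[0.533 0.427 0.023]
[0.623 0.406 0.023]
-10.032914805774688 67.66720755043715
```

>>> {"method": "servo_tool", "body": {
  "rows": [
    {"tx": 0.44, "ty": -0.1, "rz": -1, "tz": -0.1},
    {"tx": 0.44, "ty": -0.1, "rz": -1, "tz": -0.1},
    {"tx": 0.44, "ty": -0.1, "rz": -1, "tz": -0.1},
    {"tx": 0.44, "ty": -0.1, "rz": -1, "tz": -0.1},
    {"tx": 0.44, "ty": -0.1, "rz": -1, "tz": -0.1}
  ]
}}

```text
invalid input
```

>>> {"method": "servo_tool", "body": {
  "rows": [
    {"tx": 0.44, "ty": -0.1, "rz": -1, "tz": -0.1},
    {"tx": 0.44, "ty": -0.1, "rz": -1, "tz": -0.1},
    {"tx": 0.44, "ty": -0.1, "rz": -1, "tz": -0.1},
    {"tx": 0.44, "ty": -0.1, "rz": -1, "tz": -0.1},
    {"tx": 0.44, "ty": -0.1, "rz": -1, "tz": -0.1}
  ]
}}

```text
invalid input
```

>>> {"method": "servo_tool", "body": {
  "rows": [
    {"tx": 0.44, "ty": -0.1, "rz": -1, "tz": -0.1},
    {"tx": 0.44, "ty": -0.1, "rz": -1, "tz": -0.1},
    {"tx": 0.44, "ty": -0.1, "rz": -1, "tz": -0.1},
    {"tx": 0.44, "ty": -0.1, "rz": -0.6, "tz": -0.1},
    {}
  ]
}}

```text
invalid input
```

```bash
python3 - <<'E'
from h import *
im,d,M,p=snap('wrist');cv2.imwrite('pics/w1.png',im);print(M.round(3).tolist())
s=robot.observe();m=R.from_quat(s['ee_rot']).as_matrix();print(s['tcp_pos'],s['time'],s['joints'].round(2) if hasattr(s['joints'],'round') else s['joints']);print(m.round(3))
E
```

```text
[[0.38, -0.887, -0.261, 0.124], [0.925, 0.364, 0.108, 0.49], [-0.001, -0.283, 0.959, 0.374], [0.0, 0.0, 0.0, 1.0]]
[0.1899287  0.46231246 0.30353171] 0.15 [ 1.18  0.21 -0.03  1.32  0.    1.57]
[[ 0.38  -0.    -0.925]
 [ 0.925 -0.001  0.38 ]
 [-0.001 -1.     0.   ]]
```

View pics/w1.png

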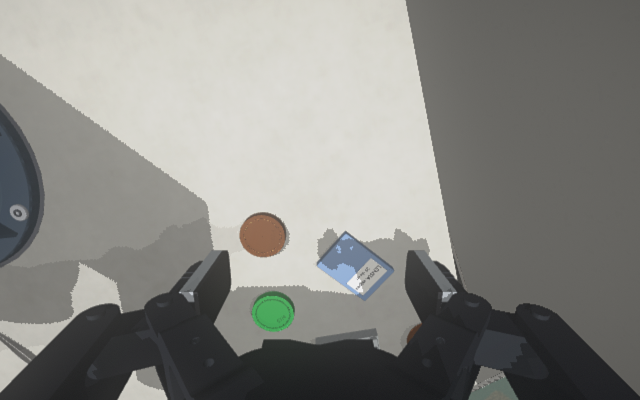

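The wrist view shows only the brown (263,235) and green (273,312) look-alikes; the rows were refused, probably because keys were missing. I'll retry with all fields.

>>> {"method": "servo_tool", "body": {
  "rows": [
    {"rx": 0, "ry": 0, "rz": -1, "tx": 0.44, "ty": -0.1, "tz": -0.1, "fingers": 1},
    {"rx": 0, "ry": 0, "rz": -1, "tx": 0.44, "ty": -0.1, "tz": -0.1, "fingers": 1},
    {"rx": 0, "ry": 0, "rz": -1, "tx": 0.44, "ty": -0.1, "tz": -0.1, "fingers": 1},
    {"rx": 0, "ry": 0, "rz": -1, "tx": 0.44, "ty": -0.1, "tz": -0.1, "fingers": 1},
    {"rx": 0, "ry": 0, "rz": -1, "tx": 0.44, "ty": -0.1, "tz": -0.1, "fingers": 1}
  ]
}}

```text
time: 0.78
tcp_pos: [0.3007, 0.4372, 0.2785]
ee_rot: [0.667, 0.235, -0.235, -0.667]
force: [-0.6, -0.4, -0.3]
grip_width: 0.0853
```

>>> {"method": "servo_tool", "body": {
  "rows": [
    {"rx": 0, "ry": 0, "rz": -1, "tx": 0.44, "ty": -0.1, "tz": -0.1, "fingers": 1},
    {"rx": 0, "ry": 0, "rz": -1, "tx": 0.44, "ty": -0.1, "tz": -0.1, "fingers": 1},
    {"rx": 0, "ry": 0, "rz": -1, "tx": 0.44, "ty": -0.1, "tz": -0.1, "fingers": 1},
    {"rx": 0, "ry": 0, "rz": -1, "tx": 0.44, "ty": -0.1, "tz": -0.1, "fingers": 1},
    {"rx": 0, "ry": 0, "rz": -1, "tx": 0.44, "ty": -0.1, "tz": -0.1, "fingers": 1}
  ]
}}

```text
time: 1.4
tcp_pos: [0.4107, 0.4122, 0.2535]
ee_rot: [0.704, 0.063, -0.063, -0.704]
force: [-0.8, 0.7, 0.9]
grip_width: 0.0855
```

>>> {"method": "servo_tool", "body": {
  "rows": [
    {"rx": 0, "ry": 0, "rz": -1, "tx": 0.44, "ty": -0.1, "tz": -0.1, "fingers": 1},
    {"rx": 0, "ry": 0, "rz": -1, "tx": 0.44, "ty": -0.1, "tz": -0.1, "fingers": 1},
    {"rx": 0, "ry": 0, "rz": -1, "tx": 0.44, "ty": -0.1, "tz": -0.1, "fingers": 1},
    {"rx": 0, "ry": 0, "rz": -0.6, "tx": 0.44, "ty": -0.1, "tz": -0.1, "fingers": 1},
    {"rx": 0, "ry": 0, "rz": 0, "tx": 0, "ty": 0, "tz": 0, "fingers": 1}
  ]
}}

```text
time: 2.02
tcp_pos: [0.4988, 0.3918, 0.2329]
ee_rot: [0.705, -0.064, 0.063, -0.704]
force: [-1.1, -0.2, 0.2]
grip_width: 0.0851
```

```bash
python3 - <<'E'
from h import *
im,d,M,p=snap('wrist');cv2.imwrite('pics/w2.png',im)
s=robot.observe();m=R.from_quat(s['ee_rot']).as_matrix();print(s['tcp_pos'],s['time'],s['joints']);print(m.round(3))
E
```

```text
[0.49804187 0.39218459 0.23329106] 2.075 [6.66987866e-01 5.14132924e-01 2.19512989e-01 1.27730705e+00
 1.44878380e-04 2.41678001e+00]
[[ 0.984 -0.001  0.178]
 [-0.178 -0.001  0.984]
 [-0.001 -1.    -0.001]]
```

View pics/w2.png

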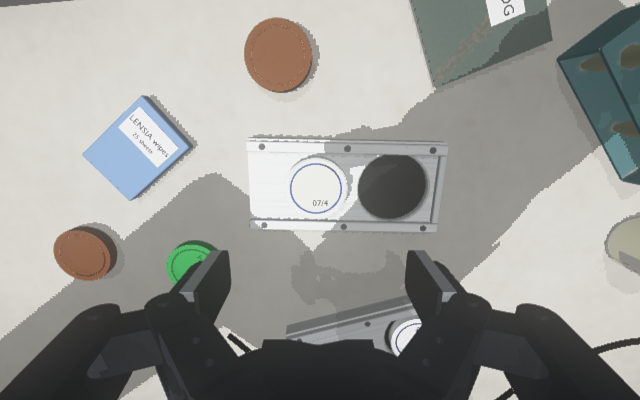

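```bash
python3 - <<'E'
from h import *
for n,u,v,z in[('TL',262,147,.023),('TR',433,150,.023),('BL',264,225,.023),('BR',423,228,.023),('dish',317,188,.032),('rec',392,186,.016)]: print(n,world('wrist',u,v,z).round(4),world('wrist',u,v).round(3))
f=np.load('wrist.npz');print(f['d'][262:290:6,205:225:5],f['K'],)
# finger tip coords in tool frame
p=robot.camera_params('wrist');H=np.array(p['hand_eye']);fx,fy,cx,cy=f['K']
for u,v in[(224,254),(415,254),(220,275),(186,297)]:
    d=f['d'][v,u];print(u,v,(H@np.array([(u-cx)/fx*d,-(v-cy)/fy*d,-d,1]))[:3].round(3))
E
```

```text
TL [0.4554 0.4421 0.023 ] [0.456 0.442 0.023]
TR [0.6124 0.4105 0.023 ] [0.612 0.411 0.024]
BL [0.4394 0.3659 0.023 ] [0.44  0.367 0.025]
BR [0.5968 0.3338 0.023 ] [0.596 0.334 0.024]
dish [0.4993 0.3962 0.032 ] [0.499 0.396 0.032]
rec [0.5722 0.3809 0.016 ] [0.574 0.379 0.009]
[[0.1255259  0.12642735 0.12397151 0.13051777]
 [0.12036662 0.12034699 0.12384132 0.13069516]
 [0.11714163 0.11791462 0.12288424 0.13039203]
 [0.11298098 0.118875   0.12432037 0.13102739]
 [0.11341876 0.11821907 0.12357877 0.13141513]] [296.96239385 296.96239385 317.50302457 200.61914979]
224 254 [-0.043  0.053  0.01 ]
415 254 [0.044 0.051 0.011]
220 275 [-0.042  0.045  0.004]
186 297 [-0.047  0.021  0.01 ]
```

>>> {"method": "servo_tool", "body": {
  "rows": [
    {"rx": 0, "ry": 0, "rz": -0.2, "tx": 0.01, "ty": 0.07, "tz": -0.7, "fingers": 1},
    {"rx": 0, "ry": 0, "rz": 0, "tx": 0, "ty": 0, "tz": -0.7, "fingers": 1},
    {"rx": 0, "ry": 0, "rz": 0, "tx": 0, "ty": 0, "tz": -0.7, "fingers": 1},
    {"rx": 0, "ry": 0, "rz": 0, "tx": 0, "ty": 0, "tz": -0.7, "fingers": 0.6},
    {"rx": 0, "ry": 0, "rz": 0, "tx": 0, "ty": 0, "tz": 0, "fingers": 0.6}
  ],
  "squeeze": 20
}}

```text
time: 2.7
tcp_pos: [0.4965, 0.3953, 0.092]
ee_rot: [0.705, -0.071, 0.069, -0.703]
force: [-0.3, 0.0, 0.9]
grip_width: 0.0684
```

```bash
python3 - <<'E'
from h import *
im,d,M,p=snap('side');a=cv2.resize(im[140:240,310:450],None,fx=5.5,fy=3.0,interpolation=cv2.INTER_CUBIC)
im,d,M,p=snap('wrist');b=cv2.resize(im[200:400,120:520],(770,300))
cv2.imwrite('pics/c2.png',np.vstack([a,b]))
s=robot.observe();print(s['tcp_pos'],s['force'],s['grip_width'],s['time'])
E
```

```text
[0.49833885 0.39643025 0.09518745] [0.91518697 0.62226861 0.72043736] 0.06855049863203924 2.8
```

View pics/c2.png

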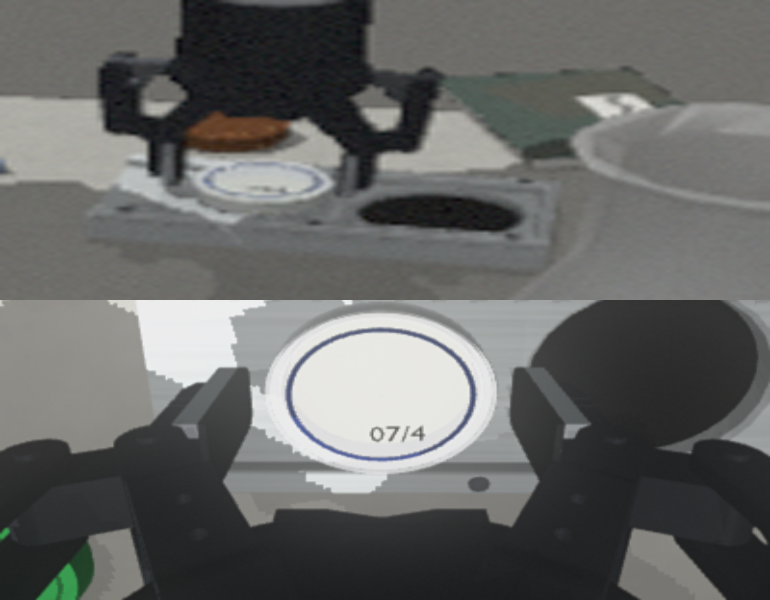

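```bash
python3 - <<'E'
from h import *
for x,y in[(355,196),(372,187),(180,186),(345,196)]:
    u,v=310+x/5.5,140+y/3
    print([world('side',u,v,z).round(4).tolist() for z in(.022,.026,.03,.034)], world('side',u,v-2).round(4))
f=np.load('wrist.npz');p=robot.camera_params('wrist');fx,fy,cx,cy=f['K']
for X,Y in[(218,372),(236,372),(530,372),(545,372),(240,400),(520,400)]:
    u,v=120+X*400/770,200+(Y-300)*200/300
    for dv in(0,2,4): print(X,Y,dv,world('wrist',u,v+dv).round(4),end=' ')
    print()
E
```

```text
[[0.5388, 0.3891, 0.022], [0.5382, 0.383, 0.026], [0.5375, 0.3768, 0.03], [0.5368, 0.3707, 0.034]] [0.5375 0.3805 0.0331]
[[0.5471, 0.4022, 0.022], [0.5463, 0.396, 0.026], [0.5456, 0.3898, 0.03], [0.5448, 0.3836, 0.034]] [0.5438 0.3782 0.0429]
[[0.4646, 0.4016, 0.022], [0.4645, 0.3954, 0.026], [0.4644, 0.3892, 0.03], [0.4643, 0.383, 0.034]] [0.4644 0.3959 0.0313]
[[0.5346, 0.389, 0.022], [0.5339, 0.3829, 0.026], [0.5333, 0.3767, 0.03], [0.5327, 0.3706, 0.034]] [0.5332 0.3785 0.0343]
218 372 0 [0.4609 0.4147 0.0367] 218 372 2 [0.4619 0.415  0.0398] 218 372 4 [0.4623 0.4147 0.0415] 
236 372 0 [0.4653 0.4139 0.0368] 236 372 2 [0.4661 0.4141 0.0397] 236 372 4 [0.4663 0.4137 0.0411] 
530 372 0 [0.5357 0.3997 0.0367] 530 372 2 [0.5351 0.4001 0.0393] 530 372 4 [0.5345 0.4003 0.0415] 
545 372 0 [0.5393 0.399  0.0367] 545 372 2 [0.5388 0.3989 0.0385] 545 372 4 [0.5381 0.3992 0.0408] 
240 400 0 [0.4651 0.4061 0.0405] 240 400 2 [0.465  0.4053 0.0411] 240 400 4 [0.4649 0.4046 0.0415] 
520 400 0 [0.5316 0.3919 0.039 ] 520 400 2 [0.5315 0.3909 0.0392] 520 400 4 [0.5313 0.39   0.0394]
```

>>> {"method": "servo_tool", "body": {
  "rows": [
    {"rx": 0, "ry": 0, "rz": 0, "tx": 0, "ty": 0, "tz": -0.08, "fingers": 0.6},
    {"rx": 0, "ry": 0, "rz": 0, "tx": 0, "ty": 0, "tz": 0, "fingers": 0.2},
    {"rx": 0, "ry": 0, "rz": 0, "tx": 0, "ty": 0, "tz": 0, "fingers": 0.2},
    {"rx": 0, "ry": 0, "rz": 0, "tx": 0, "ty": 0, "tz": 0, "fingers": 0.2}
  ],
  "squeeze": 20
}}

```text
time: 3.3
tcp_pos: [0.4988, 0.3964, 0.091]
ee_rot: [-0.703, 0.07, -0.071, 0.704]
force: [-1.9, 0.2, 6.9]
grip_width: 0.0585
```

```bash
python3 - <<'E'
from h import *
s=robot.observe();print(s['tcp_pos'],s['force'],s['grip_width'],s['time'])
im,d,M,p=snap('side');a=cv2.resize(im[140:240,310:450],None,fx=5.5,fy=3.0,interpolation=cv2.INTER_CUBIC)
im,d,M,p=snap('wrist');b=cv2.resize(im[200:400,120:520],(770,300))
cv2.imwrite('pics/c3.png',np.vstack([a,b]))
E
```

```text
[0.49884144 0.39640268 0.09103453] [-1.92328874  0.19159973  6.94991787] 0.058491664139498585 3.3
```

View pics/c3.png

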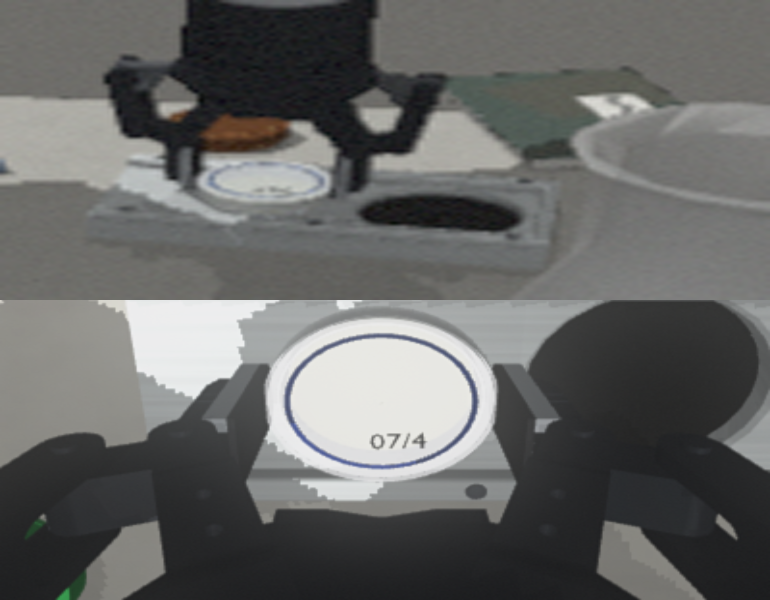

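>>> {"method": "servo_tool", "body": {
  "rows": [
    {"rx": 0, "ry": 0, "rz": 0, "tx": 0.25, "ty": -0.05, "tz": 0, "fingers": 0.2},
    {"rx": 0, "ry": 0, "rz": 0, "tx": 0.25, "ty": -0.05, "tz": 0, "fingers": 0.2},
    {"rx": 0, "ry": 0, "rz": 0, "tx": 0.25, "ty": -0.055, "tz": 0, "fingers": 0.2},
    {"rx": 0, "ry": 0, "rz": 0, "tx": 0.25, "ty": -0.055, "tz": 0, "fingers": 0.2},
    {"rx": 0, "ry": 0, "rz": 0, "tx": 0.25, "ty": -0.055, "tz": 0, "fingers": 0.2}
  ]
}}

```text
time: 4.03
tcp_pos: [0.5614, 0.3831, 0.091]
ee_rot: [-0.703, 0.07, -0.07, 0.704]
force: [-3.1, 0.7, 4.7]
grip_width: 0.0582
```

>>> {"method": "servo_tool", "body": {
  "rows": [
    {"rx": 0, "ry": 0, "rz": 0, "tx": 0.23, "ty": -0.05, "tz": 0, "fingers": 0.2},
    {"rx": 0, "ry": 0, "rz": 0, "tx": 0, "ty": 0, "tz": 0, "fingers": 0.2}
  ]
}}

```text
time: 4.28
tcp_pos: [0.5731, 0.38, 0.0899]
ee_rot: [-0.704, 0.07, -0.071, 0.704]
force: [-0.7, -0.3, 0.5]
grip_width: 0.0579
```

```bash
python3 - <<'E'
from h import *
s=robot.observe();print(s['tcp_pos'],s['force'],s['grip_width'],s['time'])
im,d,M,p=snap('side');a=cv2.resize(im[140:240,310:450],None,fx=5.5,fy=3.0,interpolation=cv2.INTER_CUBIC)
im,d,M,p=snap('wrist');b=cv2.resize(im[200:400,120:520],(770,300))
cv2.imwrite('pics/c4.png',np.vstack([a,b]))
E
```

```text
[0.57311257 0.37995947 0.08990943] [-0.72158495 -0.2885316   0.53297458] 0.057946885729170144 4.275
```

View pics/c4.png

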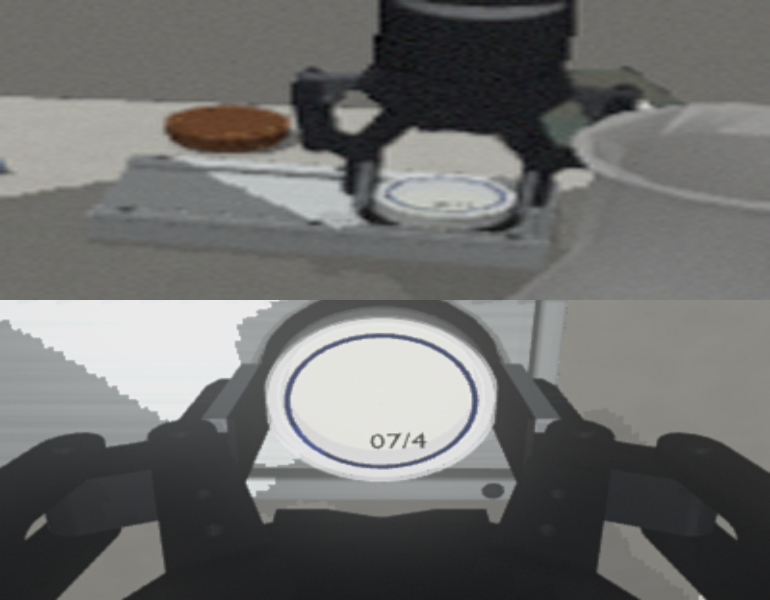

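>>> {"method": "servo_tool", "body": {
  "rows": [
    {"rx": 0, "ry": 0, "rz": 0, "tx": 0, "ty": 0, "tz": 0, "fingers": 0.7},
    {"rx": 0, "ry": 0, "rz": 0, "tx": 0, "ty": 0, "tz": 0, "fingers": 0.7},
    {"rx": 0, "ry": 0, "rz": 0, "tx": 0, "ty": 0, "tz": 0.1, "fingers": 0.7},
    {"rx": 0, "ry": 0, "rz": 0, "tx": 0, "ty": 0, "tz": 0.6, "fingers": 0.8},
    {"rx": 0, "ry": 0, "rz": 0, "tx": 0, "ty": 0, "tz": 0.8, "fingers": 0.8}
  ]
}}

```text
time: 5.0
tcp_pos: [0.572, 0.3799, 0.1653]
ee_rot: [0.704, -0.071, 0.07, -0.703]
force: [0.3, 0.9, -0.5]
grip_width: 0.0765
```

>>> {"method": "servo_tool", "body": {
  "rows": [
    {"rx": 0, "ry": 0, "rz": 0, "tx": -0.5, "ty": 0, "tz": 0.9, "fingers": 0.8},
    {"rx": 0, "ry": 0, "rz": 0, "tx": -0.5, "ty": -0.3, "tz": 0.6, "fingers": 0.8},
    {"rx": 0, "ry": 0, "rz": 0, "tx": 0, "ty": -0.3, "tz": 0, "fingers": 0.8},
    {"rx": 0, "ry": 0, "rz": 0, "tx": 0, "ty": 0, "tz": 0, "fingers": 0.8}
  ]
}}

```text
time: 5.5
tcp_pos: [0.5226, 0.3494, 0.2399]
ee_rot: [0.704, -0.071, 0.071, -0.704]
force: [-0.6, 1.0, -0.3]
grip_width: 0.0766
```

```bash
python3 - <<'E'
from h import *
s=robot.observe();print(s['tcp_pos'],s['force'],s['grip_width'],s['time'])
im,d,M,p=snap('side');a=cv2.resize(im[180:240,310:450],(784,300),interpolation=cv2.INTER_CUBIC)
im,d,M,p=snap('wrist');b=cv2.resize(im[50:270,100:600],(784,300))
cv2.imwrite('pics/c5.png',np.vstack([a,b]))
E
```

```text
[0.5226432  0.3494332  0.23993181] [-0.62339377  0.99021169 -0.32702891] 0.07659204858350326 5.5
```

View pics/c5.png

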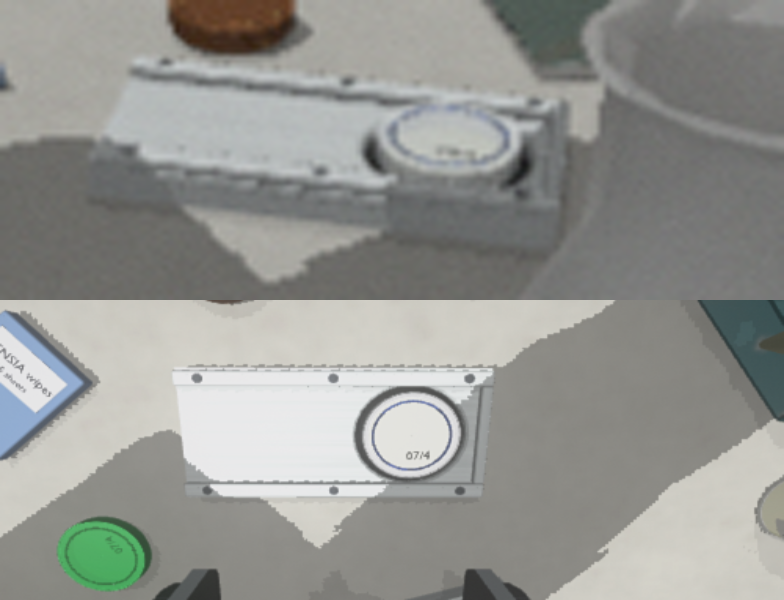

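The dish is now in the recess: lid at (411,434) in the wrist crop and (450,135) in the side crop. I'll check from depth that it is level.

```bash
python3 - <<'E'
from h import *
cx,cy=100+411*500/784,50+(434-300)*220/300
P=np.array([world('wrist',cx+i,cy+j) for i in range(-22,23,2) for j in range(-22,23,2) if i*i+j*j<440])
A=np.c_[P[:,:2]-P[:,:2].mean(0),np.ones(len(P))];c,*_=np.linalg.lstsq(A,P[:,2],rcond=None)
print('slopes,z',c,'resid',(P[:,2]-A@c).std(),'centre',P.mean(0))
q=[world('wrist',100+u*500/784,50+(v-300)*220/300) for u,v in[(240,430),(300,400),(300,465),(335,435),(478,440)]];print(np.round(q,4))
Pt=np.array([world('wrist',100+u*500/784,50+(v-300)*220/300) for u in range(205,345,8) for v in range(395,475,8)])
A=np.c_[Pt[:,:2]-Pt[:,:2].mean(0),np.ones(len(Pt))];print('track',np.linalg.lstsq(A,Pt[:,2],rcond=None)[0])
E
```

```text
slopes,z [-0.00170914 -0.00022633  0.02433055] resid 0.0007029917331506492 centre [0.57240436 0.3805291  0.02433055]
[[0.4695 0.4035 0.0161]
 [0.5109 0.4163 0.0178]
 [0.5005 0.3713 0.0165]
 [0.5267 0.3882 0.016 ]
 [0.6123 0.3681 0.0226]]
track [ 0.0008517  -0.00126527  0.01637829]
```

The lid top is level (slope under 0.2%) at z = 24.3 mm, and 24 mm is expected when seated.

```bash
python3 -c "
from cell import robot
print(robot.close_job(), robot.observe()['time'])"
```

```text
the job is handed in; nothing more can be done
the job is handed in; nothing more can be done
```

The petri dish is seated flat in the empty recess of its holder, and I handed the job in after about 5.5 s of robot time. I gripped it at 20 N, slid it about 76 mm along the track without lifting it, opened the fingers to let it drop, and backed the arm away.

**Seating:** the last depth check put the lid top at 24.3 mm, against 24 mm for a fully seated dish. The lid was level to under 0.2%, and its centre was at (0.572, 0.381) m, within about 2 mm of my recess estimates.

**Everything else:** the tool force readings I saw peaked at about 7 N, and the arm was clear of everything at the end. I never went near the seated dish in the other holder or the look-alikes, though I did not re-measure them afterwards.

No check failed. The first three move calls were refused because their rows left out some fields, so nothing moved until I resent them.

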